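# Load a sand core and set the hold-down yoke

### The job

Take the bobbin-shaped sand core from its wooden rest and lay it centred in the blue cradle, a flange in each V. Then lift the yellow hold-down yoke up off its hook and set it upright astride the middle of the core's waist, one leg on each side, so that it rests on the core. Set both down gently without dropping them, and leave the two other cores and the scraper where they are.

Things in the scene. Friction and masses are not known exactly. Their poses are not given: they have to be found in the camera images.
- core: Loose sand-coloured bobbin core, 0.4 kg, lying level. Origin at its centre, x along its axis (the two ends are alike; it may be rolled about x). Waist 44 dia x 60 long (x -30 to 30), then at each end a flange 76 dia x 18 and a stub 32 dia x 12; 120 overall. Grip it across the waist.
- yoke: Yellow steel fork-shaped yoke, 0.6 kg, 12 thick, hanging legs down over the hook's arm. Origin: apex of the inverted-V roof between the legs (slopes 30 degrees); z up, x normal to the plate (along the arm as it hangs), y across the legs. Legs: inner faces y = +-27, outer +-47 (feet +-53), down to z = -110. Seated on the waist the origin is 25 above the core's axis; on the hook 6 above the arm's.
- yoke_lug (a point): Middle of the yoke's grip lug, 35 above the yoke's origin. The lug, 36 wide in y, 12 thick in x, 26 high (its top 48 above the origin), stands on a crown 94 wide whose top is 22 above the origin. Same axes as the yoke.
- cradle_seat (a point): Point in the blue steel cradle where the core's centre belongs, 105 above the bench. x along the core's axis as it must lie (either way round), z up. Two open 90-degree Vs, at x = +-39, 18 thick, carry the flanges; V arms reach 35 to each side and up to 23 below this point; base plate 150 x 130 x 12. The cradle is fixed.
- rest_seat (a point): Same point in the wooden rest where the core lies at the start, 70 above the bench; Vs alike, x along the core's axis. Fixed.
- hook_arm (a point): Point on the axis of the hook's level arm where the yoke hangs, 135 above the bench. The arm (10 dia) runs along x from a red post (16 dia, at x = +75, as high as the arm) to a free end at x = -55 turned up by 14 (its top 19 above this point). z up. Fixed; base plate 150 x 130 x 12.
- spare_core: Bystander: upright loose spool-shaped core, 72 dia, 90 tall, origin under its centre.
- pot_core: Bystander: upright loose pot-shaped core, 88 dia, 96 tall, origin under its centre.
- scraper: Bystander: loose flat scraper on the bench, about 175 x 50 x 18, x along it (blade to +x), origin near its middle at bench level.
Not all that is in view belongs to the job. Of the things like the yoke, leave any that is green, red or turquoise; of the rest the smaller one is meant.

How it is judged:
By the outcome, as a careful person would: the job done as asked, in the order asked, and still so for the second after the job is handed in, with the robot touching nothing.
It also fails if it takes over 56 s, if anything falls off the work surface, if the arm or the gripper's body presses on something with over 40 N, if the wrist force passes 120 N, or if a joint passes its speed limit or range.

### The arm

A 6-joint arm with a two-finger parallel gripper is mounted at the origin on the work surface. World frame = base frame: x ahead of the robot, y to its left, z up, the work surface at z = 0. Lengths are in mm, angles in rad, forces in N, time in s.
With the tool pointing down it reaches from about 275 to 750 mm from the base axis. Payload 10.2 kg.
Tool frame: the origin (TCP) lies at the very end of the fingers, on their centre line; the grasp point (between the pads) lies 19 mm behind it; x points along the fingers, y is the direction in which the jaws open and shut, and the axes are right-handed (so a half turn about x gives the same grasp; the last joint's range is limited). The gripper opens to 85 mm and grips with 20 to 120 N. Pads are 22 mm wide; open, the fingers measure 114 mm over their backs; the gripper's body (76 mm by 85 mm) begins 54 mm behind the grasp point. The pads swing forward as they close: fully open they stand 13 mm farther back than shut.
Start: joints at [1.088, 0.313, 1.498, -0, 1.331, -0.223], TCP at [134.878, 507.384, 231.294] pointing down, gripper open.
Joint ranges: [-2.94, 2.94], [-0.97, 2.17], [0.19, 2.56], [-1.23, 4.37], [0.02, 3.11], [-2.88, 2.88]. Speed limits (rad/s): [2.39, 2.39, 3.01, 3.14, 3.14, 3.14].

### API

Orientations are given as a unit quaternion [w, x, y, z].
In Python, from rig import ctrl, viewer, finish_job gives the robot as it stands.
- The arm moves only by the tool carry_out, never from a script. Its argument "targets" is a list of rows, each an object of numbers: "x", "y", "z": the shift along the world's x, y, z in m; "ax", "ay", "az": the turn, a rotation vector about the world's x, y, z in rad; "hand": the opening, from -1 (shut) to 1 (fully open). A call has 1 to 5 rows; each row is the pose to reach, as a shift and turn from the pose commanded when the call began; what a row does not reach only later rows make up. A row lasts 1/8 s, in which the tool goes at most 62.5 mm and 10.7 degrees, less where a joint would pass 70% of its speed; a pose out of reach is approached as far as the arm can. A call with a gripper value outside its range is refused whole. The fingers move at their own pace and stop on an object; "grip_force" is the grip in N (left out, the last holds). Time passes only in rows, so rows that repeat a pose let the fingers close. It gives the time, the measured TCP pose, the force and the opening at its end, in the units of the state.
- ctrl.sense(): the state, without advancing time (a new reading comes with each control period).
- viewer.capture(name): name is "side" or "top" or "wrist"; returns the picture (384x512x3 uint8, blue, green, red); there is no depth.
- viewer.camera_info(name): a dict with "fx", "fy", "cx", "cy" (pixels), "k1" (the pictures are not rectified: a ray, as slopes to the right and down, at radius r is drawn at 1 + k1 r^2 times it, then the intrinsics apply), "R" (3x3) and "t" (3): a world point X has camera coordinates R X + t. Camera axes: x right, y down, z forward; pixel columns grow to the right and rows downward; lengths in mm; the calibration is good to about 2 mm. A picture is of the moment at which its call begins: read the wrist's pose just before it. camera_info takes no time and is no camera call; for the wrist camera it gives the pose at the moment of the call.
- finish_job(): hands the job in, once; it reports no verdict.
The state is a dict: "time_s": time; "joints": joint angles; "dq": joint speeds; "tau": joint torques, N m; "eef_pos": TCP position; "ee_rot": TCP orientation; "force": force on the tool from outside, world axes, zero at the start; "wrist_torque": the same for the moment, N m; "grip_width": opening from 0.0 (shut) to 1.0 (fully open).
Only numpy, scipy, OpenCV 4.12 (cv2) and the standard library are available. Lean on these libraries where they do the work, as an engineer would, in place of code of your own. Each camera call takes 0.05 s, during which the arm holds its last target. There are 200 camera calls.

## Working session

There is one attempt and no reset: what is moved stays moved. The work goes in short steps, Python scripts to look and compute and a tool call to move; the robot and the scene stay as the last step left them, time stands still between calls to the robot, and variables do not carry over. Pictures are saved under pics/ and viewed, about 8 in all and at most 12, crops included, and the job is handed in when it is done.

Besides the shell and the picture viewer there is one more tool, called as a command line: name --argument value ..., lists and objects as JSON in quotes. carry_out: Moves the arm, as the interface text tells. Its arguments: {"type":"object","properties":{"targets":{"type":"array"},"grip_force":{"type":"number"}},"required":["targets"]}

```bash
ls; mkdir -p pics; python3 - <<'E'
from rig import ctrl, viewer
import cv2,numpy as np
for n in("top","side"):
    c=viewer.camera_info(n); im=viewer.capture(n)
    cv2.imwrite(f"pics/{n}0.png",im)
    print(n,{k:np.round(np.array(v),4).tolist() for k,v in c.items()})
a=cv2.imread("pics/top0.png");b=cv2.imread("pics/side0.png")
cv2.imwrite("pics/top0b.png",cv2.resize(a,(800,600),interpolation=cv2.INTER_CUBIC))
cv2.imwrite("pics/side0b.png",cv2.resize(b,(800,600),interpolation=cv2.INTER_CUBIC))
print(ctrl.sense())
E
```

```text
pics
top {'fx': 353.8832, 'fy': 353.8832, 'cx': 254.2935, 'cy': 194.245, 'k1': 0.0333, 'R': [[0.0288, -0.9995, -0.0106], [-0.9809, -0.0262, -0.1925], [0.1921, 0.0159, -0.9812]], 't': [84.8085, 576.3638, 1143.4412]}
side {'fx': 362.8815, 'fy': 362.8815, 'cx': 254.4244, 'cy': 197.7546, 'k1': -0.1099, 'R': [[0.9915, -0.1298, -0.0025], [-0.0978, -0.7343, -0.6718], [0.0853, 0.6663, -0.7408]], 't': [-532.4583, 212.7134, 1018.9322]}
{'time_s': 0.1, 'joints': array([ 1.08757312e+00,  3.13356894e-01,  1.49831830e+00, -3.46489421e-05,
        1.33098717e+00, -2.23425882e-01]), 'dq': array([ 5.71665826e-05, -2.23775085e-03, -1.49958016e-03,  3.11081450e-04,
        3.31096197e-04, -1.13281882e-03]), 'tau': array([ 2.31857957e-03, -4.12897754e+01, -2.60143715e+01, -1.70633434e-04,
        2.96828533e-03,  1.06750491e-05]), 'eef_pos': array([134.79617793, 507.1794077 , 230.82742754]), 'ee_rot': array([ 0.70103   ,  0.09123227,  0.7012694 , -0.09195018]), 'force': array([0.87790999, 0.24411386, 0.87872679]), 'wrist_torque': array([ 0.00697123,  0.00068986, -0.03473484]), 'grip_width': 1.0017263089446482}
```

View pics/top0b.png

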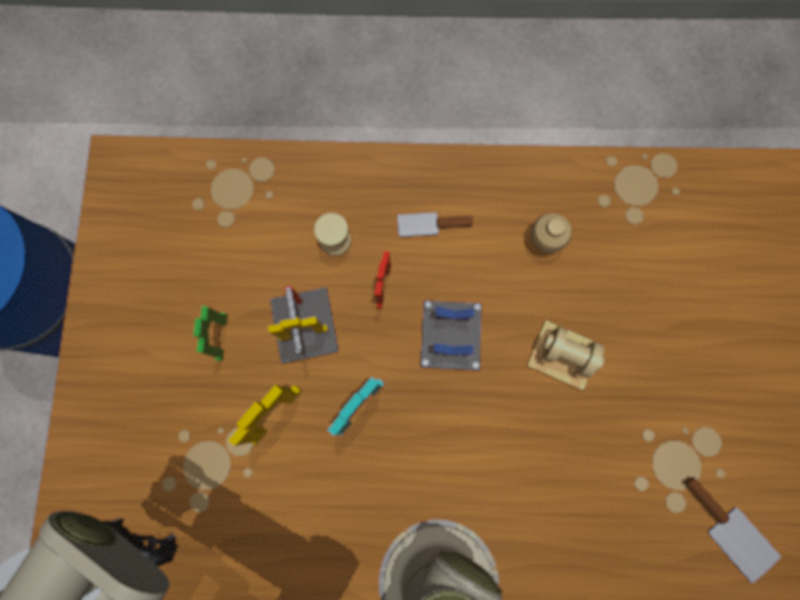

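View pics/side0b.png

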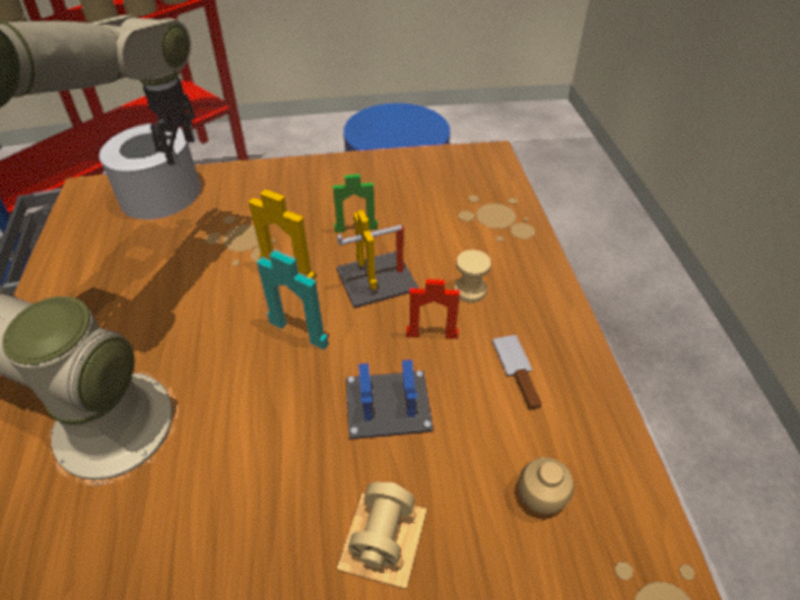

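The top view shows the rest with the core at (567,352), the cradle at (452,332), and the hook with the small yellow yoke at (297,326). The big yellow yoke at (265,412) is a decoy. All pixels are in the 800x600 picture.

```bash
cat > h.py <<'E'
import numpy as np, cv2
def ray(c,u,v):
    x=(u-c["cx"])/c["fx"]; y=(v-c["cy"])/c["fy"]; a,b=x,y
    for _ in range(20):
        s=1+c["k1"]*(a*a+b*b); a,b=x/s,y/s
    R=np.array(c["R"]);t=np.array(c["t"])
    return -R.T@t, R.T@np.array([a,b,1.])
def onz(c,u,v,z):
    o,d=ray(c,u,v); return o+d*(z-o[2])/d[2]
def two(c1,p1,c2,p2):
    o1,d1=ray(c1,*p1);o2,d2=ray(c2,*p2)
    s=np.linalg.lstsq(np.c_[d1,-d2],o2-o1,rcond=None)[0]
    a=o1+d1*s[0];b=o2+d2*s[1]; return (a+b)/2,np.linalg.norm(a-b)
def proj(c,X):
    p=np.array(c["R"])@X+np.array(c["t"]);a=p[:2]/p[2];a=a*(1+c["k1"]*(a@a))
    return a*[c["fx"],c["fy"]]+[c["cx"],c["cy"]]
def blobs(im,lo,hi,amin=30):
    m=cv2.inRange(cv2.cvtColor(im,cv2.COLOR_BGR2HSV),np.array(lo),np.array(hi))
    n,l,st,ce=cv2.connectedComponentsWithStats(m)
    return [(ce[i],st[i],cv2.minAreaRect(np.argwhere(l==i)[:,::-1].astype(np.float32))) for i in range(1,n) if st[i][4]>=amin]
BLUE=((105,120,50),(130,255,255)); YEL=((22,180,80),(32,255,255))
E
python3 - <<'E'
from h import *; from rig import viewer
for n in("top","side"):
    c=viewer.camera_info(n); im=cv2.imread(f"pics/{n}0.png")
    for nm,r,z in(("blue",BLUE,70),("yel",YEL,140)):
        for ce,st,re in blobs(im,*r):
            print(n,nm,ce.round(1),st,np.round(re[0]+re[1]+(re[2],),1),onz(c,*ce,z).round())
c=viewer.camera_info("top")
k=.64
for p,z in(((545,343),85),((598,362),85),((540,320),0),((607,345),0),((585,388),0),((528,368),0),((291,289),135),((299,352),140),((284,323),157),((308,324),157),((550,233),80),((332,225),88)):
    print(p,z,onz(c,p[0]*k,p[1]*k,z).round())
E
```

```text
top blue [ 18.3 178.5] [   0  132   45   90 2985] [ 22.  176.5  89.   44.   90. ] [604. 894.  70.]
top blue [290.1 200.1] [279 197  24   6  90] [290.5 200.2  22.9   4.6   5.4] [554. -19.  70.]
top blue [ 29.3 221.2] [ 17 212  21  15 131] [ 29.5 222.6  11.3  23.3  61.2] [461. 836.  70.]
top blue [289.2 223.3] [278 221  24   5  96] [289.5 223.    4.   23.   90. ] [477. -17.  70.]
top yel [187.8 208.5] [171 203  38  14 210] [189.4 208.9  11.4  36.5  78.7] [507. 306. 140.]
top yel [166.3 264.7] [147 246  45  39 554] [167.7 264.3  17.7  54.2  41.1] [333. 360. 140.]
side blue [252.7  80.9] [ 221   66   66   30 1528] [253.2  79.5  27.3  65.4  85.8] [640. 843.  70.]
side blue [  1.5 138.8] [  0 130   5  17  55] [  2. 138.  16.   4.  90.] [-383.  591.   70.]
side blue [261.4 243.5] [258 231   9  25 139] [261.3 243.   24.5   6.2  80.5] [554. -20.  70.]
side blue [233.4 246.4] [230 234   8  25 136] [233.4 245.9  24.3   6.1  85.9] [476. -20.  70.]
side yel [178.7 144.4] [160 122  41  55 812] [179.3 150.1  59.7  29.8  77.3] [333. 355. 140.]
side yel [233.7 155.4] [227 135  14  50 249] [233.6 159.6  49.5  10.   85.6] [508. 276. 140.]
(545, 343) 85 [ 493. -209.   85.]
(598, 362) 85 [ 457. -316.   85.]
(540, 320) 0 [ 556. -220.    0.]
(607, 345) 0 [ 503. -367.    0.]
(585, 388) 0 [ 407. -315.    0.]
(528, 368) 0 [ 447. -192.    0.]
(291, 289) 135 [583. 317. 135.]
(299, 352) 140 [454. 292. 140.]
(284, 323) 157 [509. 322. 157.]
(308, 324) 157 [508. 274. 157.]
(550, 233) 80 [ 734. -226.   80.]
(332, 225) 88 [738. 247.  88.]
```

carry_out --targets '[{"x": 0.02,"y": -0.03,"z": 0.05,"az": -0.16},{"x": 0.055,"y": -0.085,"z": 0.06,"az": -0.32},{"x": 0.09,"y": -0.14,"z": 0.06,"az": -0.48},{"x": 0.125,"y": -0.195,"z": 0.06,"az": -0.64},{"x": 0.16,"y": -0.25,"z": 0.06,"az": -0.8}]'

```text
invalid input at $.targets[0]: expected keys x, y, z, ax, ay, az, hand
```

carry_out --targets '[{"x": 0.024,"y": -0.052,"az": -0.16},{"x": 0.048,"y": -0.104,"az": -0.32},{"x": 0.072,"y": -0.156,"az": -0.48},{"x": 0.096,"y": -0.208,"az": -0.64},{"x": 0.12,"y": -0.26,"az": -0.8}]'

```text
invalid input at $.targets[0]: expected keys x, y, z, ax, ay, az, hand
```

carry_out --targets '[{"x": 0.015,"y": -0.06,"z": -0.01,"az": -0.04},{"x": 0.03,"y": -0.12,"z": -0.02,"az": -0.04},{"x": 0.045,"y": -0.18,"z": -0.03,"az": -0.04},{"x": 0.06,"y": -0.25,"z": -0.03,"az": -0.04},{"x": 0.06,"y": -0.25,"z": -0.03,"az": -0.04}]'

```text
invalid input at $.targets[0]: expected keys x, y, z, ax, ay, az, hand
```

```bash
python3 - <<'E'
from h import *; from rig import ctrl,viewer
s=ctrl.sense();c=viewer.camera_info("wrist");im=viewer.capture("wrist")
import pickle;pickle.dump((s,c),open("w1.pkl","wb"))
cv2.imwrite("pics/w1r.png",im);cv2.imwrite("pics/w1.png",cv2.resize(im,(768,576)))
print(s["time_s"],s["eef_pos"].round(1),s["ee_rot"].round(4),s["joints"].round(3),s["force"].round(1)); print(ray(c,256,192))
E
```

```text
0.1 [134.8 507.2 230.8] [ 0.701   0.0912  0.7013 -0.092 ] [ 1.088  0.313  1.498 -0.     1.331 -0.223] [0.9 0.2 0.9]
(array([ 65.9453617 , 528.53189592, 374.34217126]), array([ 0.26162451, -0.07986399, -0.96196891]))
```

View pics/w1.png

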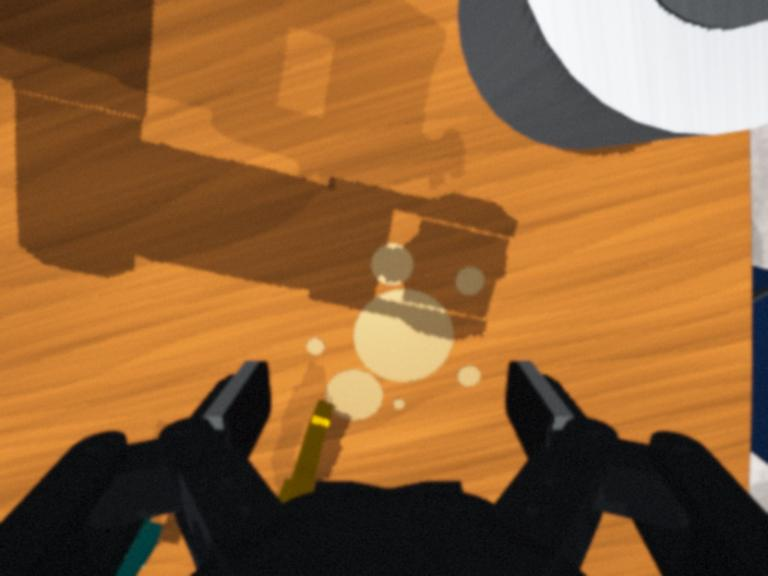

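The moves were refused because every row needs all the keys. The picture shows only the start position, with bench and shadow. I'll resend the moves.

carry_out --targets '[{"x": 0.02,"y": -0.03,"z": 0.05,"ax": 0,"ay": 0,"az": -0.16,"hand": 1},{"x": 0.055,"y": -0.085,"z": 0.06,"ax": 0,"ay": 0,"az": -0.32,"hand": 1},{"x": 0.09,"y": -0.14,"z": 0.06,"ax": 0,"ay": 0,"az": -0.48,"hand": 1},{"x": 0.125,"y": -0.195,"z": 0.06,"ax": 0,"ay": 0,"az": -0.64,"hand": 1},{"x": 0.16,"y": -0.25,"z": 0.06,"ax": 0,"ay": 0,"az": -0.8,"hand": 1}]'

```text
time_s: 0.78
eef_pos: [289.3, 265.3, 291.3]
ee_rot: [0.609, 0.359, 0.609, -0.359]
force: [0.5, 1.3, -0.2]
grip_width: 1.003
```

carry_out --targets '[{"x": 0.024,"y": -0.052,"z": 0,"ax": 0,"ay": 0,"az": -0.16,"hand": 1},{"x": 0.048,"y": -0.104,"z": 0,"ax": 0,"ay": 0,"az": -0.32,"hand": 1},{"x": 0.072,"y": -0.156,"z": 0,"ax": 0,"ay": 0,"az": -0.48,"hand": 1},{"x": 0.096,"y": -0.208,"z": 0,"ax": 0,"ay": 0,"az": -0.64,"hand": 1},{"x": 0.12,"y": -0.26,"z": 0,"ax": 0,"ay": 0,"az": -0.8,"hand": 1}]'

```text
time_s: 1.4
eef_pos: [409.1, 5.2, 291.3]
ee_rot: [0.421, 0.568, 0.421, -0.568]
force: [0.6, 1.1, -0.1]
grip_width: 1.0
```

carry_out --targets '[{"x": 0.015,"y": -0.06,"z": -0.01,"ax": 0,"ay": 0,"az": -0.04,"hand": 1},{"x": 0.03,"y": -0.12,"z": -0.02,"ax": 0,"ay": 0,"az": -0.04,"hand": 1},{"x": 0.045,"y": -0.18,"z": -0.03,"ax": 0,"ay": 0,"az": -0.04,"hand": 1},{"x": 0.06,"y": -0.24,"z": -0.03,"ax": 0,"ay": 0,"az": -0.04,"hand": 1},{"x": 0.06,"y": -0.24,"z": -0.03,"ax": 0,"ay": 0,"az": -0.04,"hand": 1}]'

```text
time_s: 2.02
eef_pos: [468.6, -236.1, 259.9]
ee_rot: [-0.41, -0.576, -0.411, 0.576]
force: [0.0, 0.2, -0.1]
grip_width: 0.998
```

```bash
python3 - <<'E'
from h import *; from rig import ctrl,viewer
s=ctrl.sense();c=viewer.camera_info("wrist");im=viewer.capture("wrist")
import pickle;pickle.dump((s,c),open("w1.pkl","wb"))
cv2.imwrite("pics/w1r.png",im);cv2.imwrite("pics/w1.png",cv2.resize(im,(768,576)))
print(s["time_s"],s["eef_pos"].round(1),s["ee_rot"].round(4),s["joints"].round(3),s["force"].round(1)); print(ray(c,256,192))
E
```

```text
2.025 [ 468.6 -236.1  259.9] [-0.4096 -0.5757 -0.4108  0.5763] [-0.69   0.294  1.448 -0.     1.401 -0.357] [ 0.   0.2 -0.1]
(array([ 493.63408836, -165.12641886,  403.44739309]), array([-0.10009108, -0.25470393, -0.96193425]))
```

View pics/w1.png

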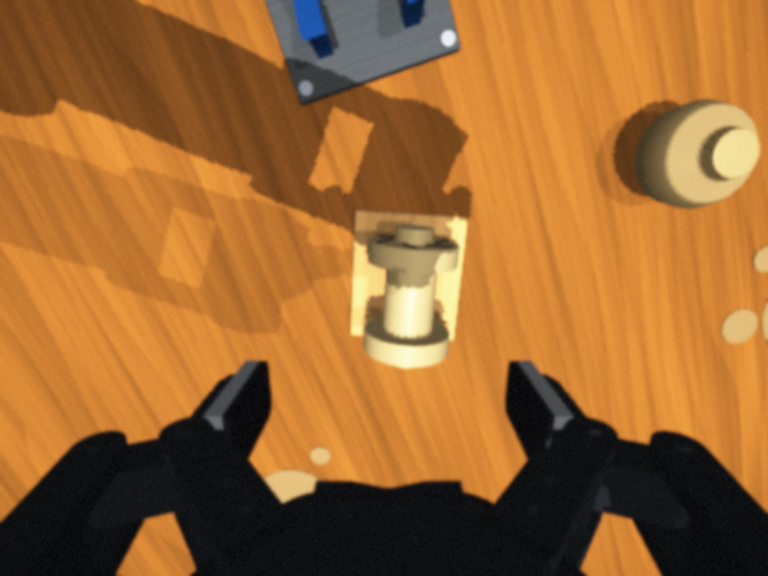

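The wrist view shows the core at about (410,290), with its near flange at y≈340 and far flange at y≈245. The cradle's corner is at (300,95). I'll take an enlarged crop for the edges.

```bash
python3 - <<'E'
import cv2
a=cv2.imread("pics/w1r.png")[136:256,216:326]
cv2.imwrite("pics/w1c.png",cv2.resize(a,None,fx=5,fy=5,interpolation=cv2.INTER_CUBIC))
E
```

```text
(no output)
```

View pics/w1c.png

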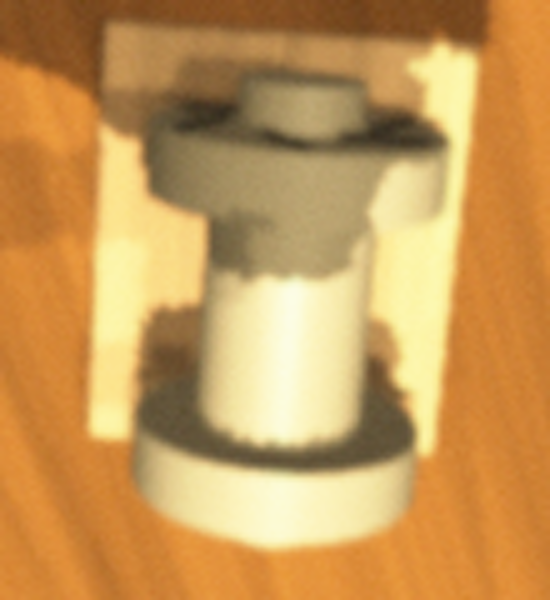

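```bash
python3 - <<'E'
from h import *; import pickle
s,c=pickle.load(open("w1.pkl","rb"))
P=lambda x,y,z:onz(c,216+x/5-.4,136+y/5-.4,z)
for (x,y,z) in ((133,412,70),(415,430,70),(148,142,70),(447,152,70),(240,90,70),(365,95,70),(203,350,70),(366,350,70),(275,465,108),(104,22,8),(477,48,8),(90,437,8),(430,455,8)): print(x,y,P(x,y,z).round(1))
a=P(275,421,70);b=P(297.5,147,70)
d=b-a;print(np.linalg.norm(d),np.degrees(np.arctan2(d[1],d[0])),a+d*30/78)
from rig import viewer
for n,p in(("top",(571,353)),):
    pass
E
```

```text
133 412 [ 429.6 -281.5   70. ]
415 430 [ 499.3 -311.    70. ]
148 142 [ 458.2 -214.4   70. ]
447 152 [ 528.6 -241.4   70. ]
240 90 [ 484.3 -209.6   70. ]
365 95 [ 513.3 -220.9   70. ]
203 350 [ 453.1 -271.1   70. ]
366 350 [ 493.6 -285.1   70. ]
275 465 [ 464.4 -292.1  108. ]
104 22 [ 451.5 -186.2    8. ]
477 48 [ 552.1 -228.9    8. ]
90 437 [ 401.8 -306.7    8. ]
430 455 [ 502.5 -348.     8. ]
74.16097385088639 67.26153591540832 [ 475.68166031 -269.98953119   70.        ]
```

carry_out --targets '[{"x": 0.008,"y": -0.033,"z": -0.03,"ax": 0,"ay": 0,"az": -0.066,"hand": 1},{"x": 0.008,"y": -0.033,"z": -0.09,"ax": 0,"ay": 0,"az": -0.066,"hand": 1},{"x": 0.008,"y": -0.033,"z": -0.15,"ax": 0,"ay": 0,"az": -0.066,"hand": 1},{"x": 0.008,"y": -0.033,"z": -0.19,"ax": 0,"ay": 0,"az": -0.066,"hand": 1},{"x": 0.008,"y": -0.033,"z": -0.212,"ax": 0,"ay": 0,"az": -0.066,"hand": 1}]'

```text
time_s: 2.7
eef_pos: [476.1, -263.9, 47.7]
ee_rot: [-0.392, -0.588, -0.394, 0.588]
force: [-0.2, -0.0, -0.8]
grip_width: 0.999
```

carry_out --grip_force 45 --targets '[{"x": 0,"y": 0,"z": 0,"ax": 0,"ay": 0,"az": 0,"hand": 1},{"x": 0,"y": 0,"z": 0,"ax": 0,"ay": 0,"az": 0,"hand": 0},{"x": 0,"y": 0,"z": 0,"ax": 0,"ay": 0,"az": 0,"hand": -1},{"x": 0,"y": 0,"z": 0,"ax": 0,"ay": 0,"az": 0,"hand": -1},{"x": 0,"y": 0,"z": 0,"ax": 0,"ay": 0,"az": 0,"hand": -1}]'

```text
time_s: 3.32
eef_pos: [477.6, -266.3, 50.7]
ee_rot: [0.393, 0.589, 0.391, -0.588]
force: [1.8, 2.0, 5.6]
grip_width: 0.502
```

```bash
python3 - <<'E'
from rig import ctrl
s=ctrl.sense();print(s["time_s"],s["eef_pos"].round(1),s["ee_rot"].round(4),s["force"].round(1),s["wrist_torque"].round(2),s["grip_width"])
E
```

```text
3.325 [ 477.6 -266.3   50.7] [ 0.3932  0.5888  0.3912 -0.588 ] [1.8 2.  5.6] [ 0.21 -0.23  0.08] 0.5018787529195909
```

carry_out --targets '[{"x": 0,"y": 0,"z": 0.01,"ax": 0,"ay": 0,"az": 0,"hand": -1},{"x": 0,"y": 0,"z": 0.03,"ax": 0,"ay": 0,"az": 0,"hand": -1},{"x": 0,"y": 0,"z": 0.07,"ax": 0,"ay": 0,"az": 0,"hand": -1},{"x": 0,"y": 0.03,"z": 0.12,"ax": 0,"ay": 0,"az": 0,"hand": -1},{"x": 0,"y": 0.07,"z": 0.16,"ax": 0,"ay": 0,"az": 0,"hand": -1}]'

```text
time_s: 3.95
eef_pos: [476.3, -195.4, 211.3]
ee_rot: [0.392, 0.589, 0.392, -0.589]
force: [0.3, -0.8, -3.9]
grip_width: 0.502
```

carry_out --targets '[{"x": 0,"y": 0.03,"z": 0.03,"ax": 0,"ay": 0,"az": 0,"hand": -1},{"x": 0,"y": 0.05,"z": 0.05,"ax": 0,"ay": 0,"az": 0,"hand": -1},{"x": 0,"y": 0.06,"z": 0.06,"ax": 0,"ay": 0,"az": 0,"hand": -1},{"x": 0,"y": 0.06,"z": 0.06,"ax": 0,"ay": 0,"az": 0,"hand": -1},{"x": 0,"y": 0.06,"z": 0.06,"ax": 0,"ay": 0,"az": 0,"hand": -1}]'

```text
time_s: 4.58
eef_pos: [476.4, -136.4, 268.3]
ee_rot: [-0.391, -0.588, -0.393, 0.589]
force: [-0.8, 0.9, -6.0]
grip_width: 0.503
```

```bash
python3 - <<'E'
from h import *; from rig import ctrl,viewer
s=ctrl.sense();c=viewer.camera_info("wrist");im=viewer.capture("wrist")
import pickle;pickle.dump((s,c),open("w2.pkl","wb"))
cv2.imwrite("pics/w2r.png",im);cv2.imwrite("pics/w2.png",cv2.resize(im,(768,576),interpolation=cv2.INTER_CUBIC))
print(s["time_s"],s["eef_pos"].round(1),s["ee_rot"].round(4),s["joints"].round(3),s["force"].round(1),s["wrist_torque"].round(2),s["grip_width"])
for ce,st,re in blobs(im,*BLUE): print(ce,st,re,onz(c,*ce,75).round(1))
E
```

```text
4.575 [ 476.4 -136.4  268.3] [-0.3914 -0.5882 -0.3925  0.5889] [-0.516  0.223  1.518 -0.     1.402 -0.12 ] [-0.8  0.9 -6. ] [ 0.   -0.01 -0.04] 0.5032612922648327
[279.89614243  57.95400593] [ 263   18   38   79 1348] ((280.0500183105469, 57.65000915527344), (78.42447662353516, 20.55480194091797), 71.56504821777344) [552.5 -17.   75. ]
[218.97706798  83.09009009] [ 198   47   42   75 1221] ((218.77114868164062, 83.49986267089844), (75.7992172241211, 17.756610870361328), 67.86450958251953) [476.5 -14.5  75. ]
```

View pics/w2.png

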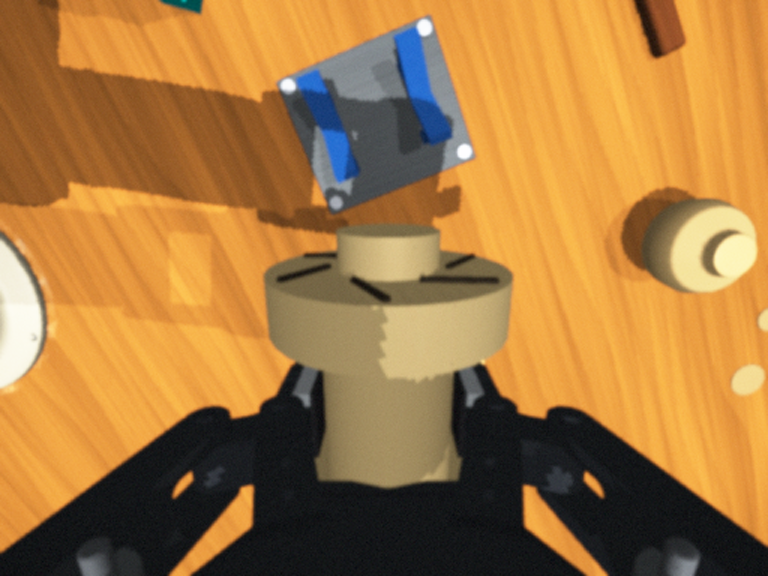

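The core is held level. Its outer flange face is centred at (389,278), and the cradle bolts are at (288,86), (425,27), (464,152) and (336,202).

```bash
python3 - <<'E'
from h import *; import pickle
s,c=pickle.load(open("w2.pkl","rb"))
P=lambda x,y,z:onz(c,(x+.5)/1.5-.5,(y+.5)/1.5-.5,z)
B=[P(x,y,14) for x,y in((288,86),(425,27),(464,152),(336,202))]
B=np.array(B);print(B.round(1),B.mean(0).round(1))
for d in (B[1]-B[0],B[2]-B[3]):print(np.degrees(np.arctan2(d[1],d[0])),np.linalg.norm(d))
for d in (B[1]-B[2],B[0]-B[3]):print(np.degrees(np.arctan2(d[1],d[0]))-90,np.linalg.norm(d))
l=P(264,276,287.6);r=P(513,280,287.6);print(l.round(1),r.round(1),np.linalg.norm(r-l))
m=(l+r)/2; a=np.radians(67.3);u=np.array([np.cos(a),np.sin(a)]);n=np.array([-u[1],u[0]])
e=m[:2]-s["eef_pos"][:2];print("flange face rel TCP axial,lat",e@u,e@n)
for y in(250,303):print(P(389,y,287.6).round(1))
print("tips z82",[P(x,y,82).round(1) for x,y in((306,72),(348,178),(409,30),(439,140))])
E
```

```text
[[451.1  39.5  14. ]
 [582.8  35.6  14. ]
 [578.7 -75.8  14. ]
 [448.2 -71.4  14. ]] [515.2 -18.   14. ]
-1.6727789558014192 131.7290237950564
-1.932753828287839 130.49913447422188
-2.1282626227097126 111.47319806674781
-1.4944679563830476 110.87808558432324
[456.7 -80.5 287.6] [ 529.9 -112.5  287.6] 79.81368846023781
flange face rel TCP axial,lat 43.37637345623285 -0.22126021076445113
[496.9 -88.2 287.6]
[ 490.2 -104.3  287.6]
tips z82 [array([477.1,  24.6,  82. ]), array([474.6, -57.4,  82. ]), array([558.2,  20.7,  82. ]), array([551.3, -58.5,  82. ])]
```

carry_out --targets '[{"x": 0.01,"y": 0.02,"z": 0,"ax": 0,"ay": 0,"az": -0.16,"hand": -1},{"x": 0.02,"y": 0.045,"z": 0,"ax": 0,"ay": 0,"az": -0.32,"hand": -1},{"x": 0.03,"y": 0.07,"z": -0.02,"ax": 0,"ay": 0,"az": -0.48,"hand": -1},{"x": 0.04,"y": 0.095,"z": -0.04,"ax": 0,"ay": 0,"az": -0.64,"hand": -1},{"x": 0.043,"y": 0.118,"z": -0.06,"ax": 0,"ay": 0,"az": -0.8,"hand": -1}]'

```text
time_s: 5.25
eef_pos: [519.8, -17.6, 207.7]
ee_rot: [-0.13, -0.695, -0.13, 0.696]
force: [0.1, -0.4, -4.2]
grip_width: 0.496
```

carry_out --targets '[{"x": 0,"y": 0,"z": -0.02,"ax": 0,"ay": 0,"az": -0.14,"hand": -1},{"x": 0,"y": 0,"z": -0.04,"ax": 0,"ay": 0,"az": -0.28,"hand": -1},{"x": 0,"y": 0,"z": -0.06,"ax": 0,"ay": 0,"az": -0.406,"hand": -1},{"x": 0,"y": 0,"z": -0.07,"ax": 0,"ay": 0,"az": -0.406,"hand": -1},{"x": 0,"y": 0,"z": -0.07,"ax": 0,"ay": 0,"az": -0.406,"hand": -1}]'

```text
time_s: 5.88
eef_pos: [519.5, -18.2, 138.7]
ee_rot: [0.01, -0.707, 0.01, 0.708]
force: [0.9, 0.2, -3.2]
grip_width: 0.499
```

```bash
python3 - <<'E'
from rig import ctrl
from scipy.spatial.transform import Rotation as R
import numpy as np
s=ctrl.sense();print(s["time_s"],s["eef_pos"].round(1),s["ee_rot"].round(4),s["force"].round(1),s["wrist_torque"].round(2),s["grip_width"])
M=R.from_quat(s["ee_rot"],scalar_first=True).as_matrix();print(M.round(4),np.degrees(np.arctan2(M[1,1],M[0,1])))
E
```

```text
5.875 [519.5 -18.2 138.7] [ 0.0101 -0.7065  0.0099  0.7076] [ 0.9  0.2 -3.2] [-0.08 -0.04 -0.02] 0.49879329712288833
[[-1.500e-03 -2.820e-02 -9.996e-01]
 [ 4.000e-04 -9.996e-01  2.820e-02]
 [-1.000e+00 -3.000e-04  1.500e-03]] -91.61877798704137
```

carry_out --targets '[{"x": 0,"y": 0,"z": -0.02,"ax": 0,"ay": 0,"az": 0,"hand": -1},{"x": 0,"y": 0,"z": -0.035,"ax": 0,"ay": 0,"az": 0,"hand": -1},{"x": 0,"y": 0,"z": -0.044,"ax": 0,"ay": 0,"az": 0,"hand": -1},{"x": 0,"y": 0,"z": -0.047,"ax": 0,"ay": 0,"az": 0,"hand": -1},{"x": 0,"y": 0,"z": -0.048,"ax": 0,"ay": 0,"az": 0,"hand": -1}]'

```text
time_s: 6.5
eef_pos: [519.9, -18.0, 91.6]
ee_rot: [-0.011, 0.707, -0.011, -0.707]
force: [-0.7, 0.1, -3.7]
grip_width: 0.504
```

carry_out --targets '[{"x": 0,"y": 0,"z": -0.001,"ax": 0,"ay": 0,"az": 0,"hand": -1},{"x": 0,"y": 0,"z": -0.002,"ax": 0,"ay": 0,"az": 0,"hand": -1},{"x": 0,"y": 0,"z": -0.003,"ax": 0,"ay": 0,"az": 0,"hand": -1}]'

```text
time_s: 6.88
eef_pos: [519.9, -18.1, 88.6]
ee_rot: [-0.01, 0.707, -0.011, -0.707]
force: [-1.3, -2.7, 2.7]
grip_width: 0.501
```

carry_out --targets '[{"x": 0,"y": 0,"z": -0.001,"ax": 0,"ay": 0,"az": 0,"hand": -1},{"x": 0,"y": 0,"z": -0.001,"ax": 0,"ay": 0,"az": 0,"hand": -1}]'

```text
time_s: 7.12
eef_pos: [520.2, -18.5, 88.2]
ee_rot: [-0.01, 0.708, -0.011, -0.706]
force: [-2.0, -3.5, 5.3]
grip_width: 0.499
```

carry_out --targets '[{"x": 0,"y": 0,"z": -0.001,"ax": 0,"ay": 0,"az": 0,"hand": -1},{"x": 0,"y": 0,"z": -0.001,"ax": 0,"ay": 0,"az": 0,"hand": -1}]'

```text
time_s: 7.38
eef_pos: [520.4, -18.9, 87.8]
ee_rot: [-0.01, 0.708, -0.011, -0.706]
force: [-3.5, -6.0, 10.5]
grip_width: 0.501
```

carry_out --targets '[{"x": 0,"y": -0.001,"z": 0,"ax": 0,"ay": 0,"az": 0,"hand": -1},{"x": 0,"y": -0.0015,"z": -0.001,"ax": 0,"ay": 0,"az": 0,"hand": -1}]'

```text
time_s: 7.62
eef_pos: [520.6, -20.1, 86.5]
ee_rot: [-0.01, 0.708, -0.011, -0.706]
force: [-2.2, -5.0, 11.2]
grip_width: 0.501
```

```bash
python3 - <<'E'
from h import *; from rig import ctrl,viewer
s=ctrl.sense();print(s["time_s"],s["eef_pos"].round(1),s["ee_rot"].round(4),s["force"].round(1),s["wrist_torque"].round(2))
c=viewer.camera_info("wrist");im=viewer.capture("wrist")
import pickle;pickle.dump((s,c),open("w3.pkl","wb"))
t=viewer.capture("top")[150:270,225:345];d=viewer.capture("side")[185:305,190:310]
f=lambda a:cv2.resize(a,(300,300),interpolation=cv2.INTER_CUBIC)
cv2.imwrite("pics/w3r.png",im)
cv2.imwrite("pics/w3.png",np.hstack([cv2.copyMakeBorder(cv2.resize(im,None,fx=.9,fy=.9),254,0,0,0,cv2.BORDER_CONSTANT)[0:600],np.vstack([f(t),f(d)])]))
E
```

```text
7.625 [520.6 -20.1  86.5] [-0.0102  0.708  -0.0112 -0.706 ] [-2.2 -5.  11.2] [-0.47  0.35  0.08]
```

View pics/w3.png

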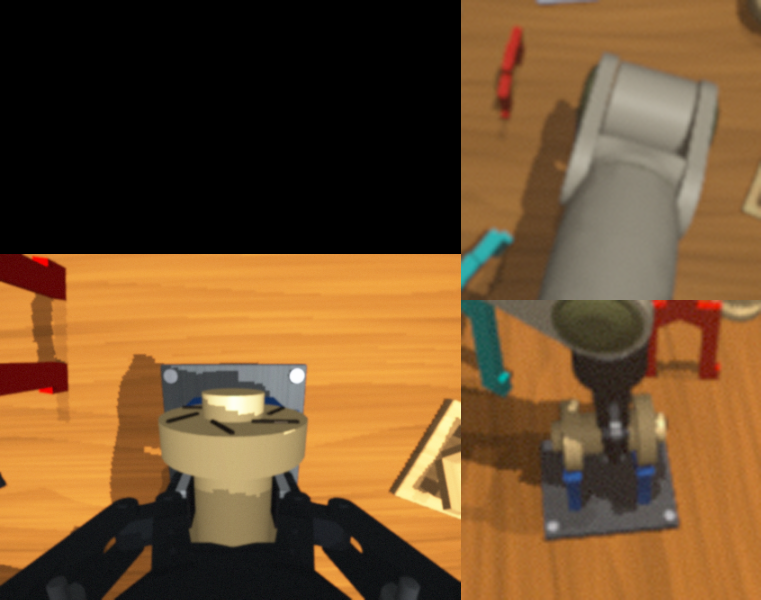

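```bash
python3 - <<'E'
from h import *; import pickle
s,c=pickle.load(open("w3.pkl","rb"))
P=lambda x,y,z:onz(c,x/.9,(y-254)/.9,z)
l=P(160,422,105);r=P(307,424,105);print(l,r,np.linalg.norm(l-r),(l+r)/2)
print(P(170,376,14),P(297,376,14))
E
```

```text
[562.34262438  20.47822701 105.        ] [558.79039042 -58.8324413  105.        ] 79.39017869749293 [560.5665074  -19.17710714 105.        ]
[581.02406575  35.90271445  14.        ] [577.61261013 -76.11729321  14.        ]
```

carry_out --targets '[{"x": 0,"y": -0.001,"z": 0,"ax": 0,"ay": 0,"az": 0,"hand": -1},{"x": 0,"y": -0.001,"z": -0.0005,"ax": 0,"ay": 0,"az": 0,"hand": -1}]'

```text
time_s: 8.02
eef_pos: [520.4, -20.9, 85.8]
ee_rot: [-0.01, 0.708, -0.011, -0.706]
force: [-2.9, -3.8, 13.2]
grip_width: 0.502
```

carry_out --targets '[{"x": 0,"y": -0.0005,"z": 0,"ax": 0,"ay": 0,"az": 0,"hand": -1},{"x": 0,"y": -0.0005,"z": 0,"ax": 0,"ay": 0,"az": 0,"hand": 0.1},{"x": 0,"y": -0.0005,"z": 0,"ax": 0,"ay": 0,"az": 0,"hand": 0.3},{"x": 0,"y": -0.0005,"z": 0,"ax": 0,"ay": 0,"az": 0,"hand": 0.9},{"x": 0,"y": -0.0005,"z": 0,"ax": 0,"ay": 0,"az": 0,"hand": 0.9}]'

```text
time_s: 8.65
eef_pos: [519.6, -20.9, 84.7]
ee_rot: [0.011, -0.707, 0.011, 0.707]
force: [0.4, 0.7, 0.3]
grip_width: 0.949
```

carry_out --targets '[{"x": 0,"y": 0,"z": 0.02,"ax": 0,"ay": 0,"az": 0,"hand": 0.9},{"x": 0,"y": 0,"z": 0.06,"ax": 0,"ay": 0,"az": 0,"hand": 0.9},{"x": 0,"y": 0,"z": 0.11,"ax": 0,"ay": 0,"az": 0,"hand": 0.9},{"x": 0,"y": 0,"z": 0.16,"ax": 0,"ay": 0,"az": 0,"hand": 0.9},{"x": 0,"y": 0.02,"z": 0.21,"ax": 0,"ay": 0,"az": 0,"hand": 0.5}]'

```text
time_s: 9.28
eef_pos: [519.5, -1.3, 296.4]
ee_rot: [-0.011, 0.707, -0.011, -0.707]
force: [-0.3, 0.9, -0.0]
grip_width: 0.766
```

carry_out --targets '[{"x": 0,"y": 0.03,"z": 0.01,"ax": 0,"ay": 0,"az": 0.16,"hand": 0},{"x": 0,"y": 0.06,"z": 0.01,"ax": 0,"ay": 0,"az": 0.32,"hand": 0},{"x": 0,"y": 0.09,"z": 0.01,"ax": 0,"ay": 0,"az": 0.48,"hand": 0},{"x": 0,"y": 0.11,"z": 0.01,"ax": 0,"ay": 0,"az": 0.64,"hand": 0},{"x": 0,"y": 0.13,"z": 0.01,"ax": 0,"ay": 0,"az": 0.8,"hand": 0}]'

```text
time_s: 9.9
eef_pos: [519.6, 129.9, 304.7]
ee_rot: [-0.267, -0.655, -0.267, 0.655]
force: [-1.0, -0.0, 0.6]
grip_width: 0.5
```

carry_out --targets '[{"x": 0,"y": 0.02,"z": 0,"ax": 0,"ay": 0,"az": 0.16,"hand": 0},{"x": 0,"y": 0.04,"z": 0,"ax": 0,"ay": 0,"az": 0.32,"hand": 0},{"x": 0,"y": 0.06,"z": 0,"ax": 0,"ay": 0,"az": 0.48,"hand": 0},{"x": 0,"y": 0.07,"z": 0,"ax": 0,"ay": 0,"az": 0.64,"hand": 0},{"x": 0,"y": 0.07,"z": 0,"ax": 0,"ay": 0,"az": 0.8,"hand": 0}]'

```text
time_s: 10.52
eef_pos: [519.5, 199.8, 304.6]
ee_rot: [0.501, 0.499, 0.501, -0.499]
force: [-0.3, -0.2, 0.9]
grip_width: 0.501
```

carry_out --targets '[{"x": 0,"y": 0,"z": 0,"ax": 0,"ay": 0,"az": 0.16,"hand": 0},{"x": 0,"y": 0,"z": 0,"ax": 0,"ay": 0,"az": 0.19,"hand": 0},{"x": 0,"y": 0,"z": 0,"ax": 0,"ay": 0,"az": 0.19,"hand": 0},{"x": 0,"y": 0,"z": 0,"ax": 0,"ay": 0,"az": 0.19,"hand": 0}]'

```text
time_s: 11.02
eef_pos: [519.7, 199.1, 304.8]
ee_rot: [0.545, 0.451, 0.545, -0.451]
force: [-0.1, -0.1, 0.5]
grip_width: 0.5
```

```bash
python3 - <<'E'
from h import *; from rig import ctrl,viewer
s=ctrl.sense();c=viewer.camera_info("wrist");im=viewer.capture("wrist")
t=viewer.capture("top");d=viewer.capture("side")
cv2.imwrite("pics/top1.png",t);cv2.imwrite("pics/side1.png",d)
import pickle;pickle.dump((s,c),open("w4.pkl","wb"))
cv2.imwrite("pics/w4r.png",im)
f=lambda a:cv2.resize(a,(200,200),interpolation=cv2.INTER_CUBIC)
W=cv2.resize(im,(800,600),interpolation=cv2.INTER_CUBIC)
W[400:,:200]=f(t[160:260,240:340]);W[400:,600:]=f(d[195:295,200:300])
cv2.imwrite("pics/w4.png",W)
print(s["time_s"],s["eef_pos"].round(1),s["ee_rot"].round(4),s["joints"].round(3))
for ce,st,re in blobs(im,*YEL): print(ce,st,re)
E
```

```text
11.025 [519.7 199.1 304.8] [ 0.5445  0.4511  0.5446 -0.4511] [ 0.155  0.345  1.264  0.     1.532 -0.032]
[134.59449153  31.42245763] [  85    0  105   76 2360] ((137.53868103027344, 34.76519012451172), (121.97456359863281, 33.81988525390625), 48.012786865234375)
[263.45668135  76.21659325] [ 254   27   18  104 1362] ((264.10675048828125, 78.55671691894531), (102.91976165771484, 14.653035163879395), 86.36705780029297)
```

View pics/w4.png

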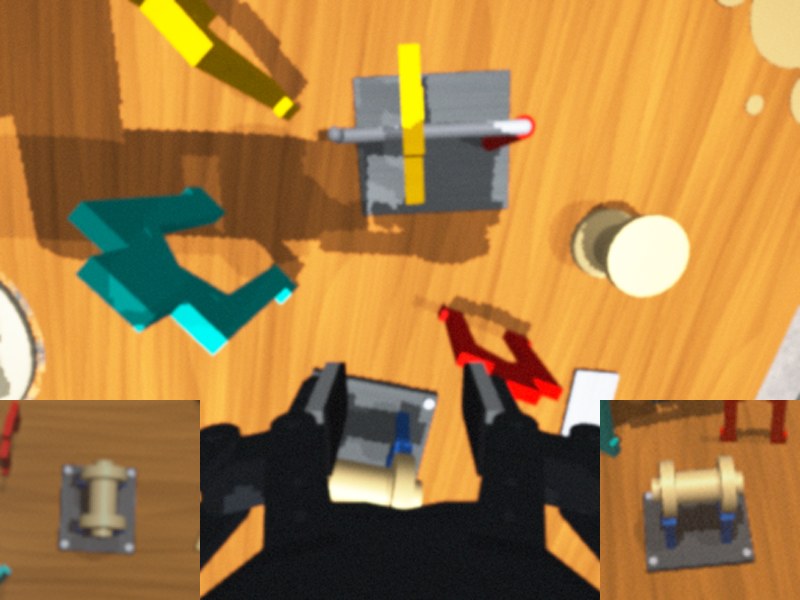

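The small insets show the core seated in the cradle with a flange in each V. The yoke's crown runs from (410,44) to (415,204). The hook arm runs from (335,135) to (525,126).

```bash
python3 - <<'E'
from h import *; import pickle
s,c=pickle.load(open("w4.pkl","rb"))
P=lambda x,y,z:onz(c,(x+.5)/1.5625-.5,(y+.5)/1.5625-.5,z).round(1)[:2]
print("cam",ray(c,256,192)[0])
print("crown+ z163",P(399,44,163),P(420,44,163))
print("crown- z163",P(405,204,163),P(424,204,163))
print("lug- top z189",P(403,125,189),P(424,124,189)," lug- bottom z163",P(404,155,163),P(424,155,163))
print("arm tip z145",P(336,135,145),"z154",P(336,135,154),"arm at",P(370,134,135),P(480,129,135),"post",P(526,126,135))
print("plate",[P(x,y,12) for x,y in((354,78),(510,71),(506,207),(366,214))],np.mean([P(x,y,12) for x,y in((354,78),(510,71),(506,207),(366,214))],0))
im=cv2.imread("pics/w4r.png");m=cv2.inRange(cv2.cvtColor(im,cv2.COLOR_BGR2HSV),np.array((20,150,60)),np.array((34,255,255)))
for r in(32,45,60,70,78,85,92,100,108,118,125,130):
    x=np.flatnonzero(m[r,240:290])+240; h=im[r,(x[0]+x[-1])//2]
    print(r,x.min(),x.max(),h, onz(c,(x[0]+x[-1])/2,r,163).round(1)[:2],onz(c,(x[0]+x[-1])/2,r,189).round(1)[:2])
E
```

```text
cam [507.35795824 272.84431768 448.30235234]
crown+ z163 [489.3 351.6] [501.8 353.9]
crown- z163 [510.6 258.7] [523.  261.1]
lug- top z189 [500.8 303.6] [512.6 306.4]  lug- bottom z163 [504.2 289. ] [516.9 291.4]
arm tip z145 [456.2 294.2] z154 [457.7 293.6] arm at [477.8 299.9] [552.9 317.5] post [584.1 325.6]
plate [array([443.1, 357. ]), array([586.7, 390.6]), array([614.2, 267.6]), array([474.9, 234. ])] [529.725 312.3  ]
32 254 269 [  0 252 255] [495.8 349.3] [496.8 342.3]
45 255 269 [  0 252 255] [498.4 338.3] [499.2 332.3]
60 256 270 [  0 251 255] [501.9 325.4] [502.4 320.6]
70 257 271 [  0 253 255] [504.6 316.7] [504.8 312.7]
78 257 270 [  0 252 255] [505.5 309.4] [505.7 306.1]
85 258 270 [  0 179 228] [507.2 303.1] [507.2 300.3]
92 258 271 [  0 182 229] [509.  296.7] [508.8 294.5]
100 259 270 [  0 133 178] [510.4 289.2] [510.1 287.7]
108 259 270 [  0 182 230] [511.9 281.6] [511.5 280.8]
118 259 271 [  0 183 231] [514.3 272.1] [513.7 272.1]
125 260 271 [  0 184 230] [516.2 265.3] [515.4 266. ]
130 260 269 [ 40 138 174] [516.1 260.1] [515.3 261.3]
```

carry_out --targets '[{"x": -0.007,"y": 0.055,"z": 0,"ax": 0,"ay": 0,"az": 0.04,"hand": 0},{"x": -0.0137,"y": 0.107,"z": 0,"ax": 0,"ay": 0,"az": 0.04,"hand": 0},{"x": -0.0137,"y": 0.107,"z": -0.03,"ax": 0,"ay": 0,"az": 0.04,"hand": 0},{"x": -0.0137,"y": 0.107,"z": -0.07,"ax": 0,"ay": 0,"az": 0.04,"hand": 0},{"x": -0.0137,"y": 0.107,"z": -0.09,"ax": 0,"ay": 0,"az": 0.04,"hand": 0}]'

```text
time_s: 11.8
eef_pos: [505.3, 306.0, 212.6]
ee_rot: [0.553, 0.439, 0.554, -0.441]
force: [-0.7, 0.4, 0.4]
grip_width: 0.5
```

carry_out --targets '[{"x": 0,"y": 0,"z": 0,"ax": 0,"ay": 0,"az": 0,"hand": 0},{"x": 0,"y": 0,"z": 0,"ax": 0,"ay": 0,"az": 0,"hand": 0}]'

```text
time_s: 12.05
eef_pos: [506.5, 306.2, 216.0]
ee_rot: [0.554, 0.44, 0.553, -0.439]
force: [0.9, -0.2, 0.2]
grip_width: 0.5
```

```bash
python3 - <<'E'
from h import *; from rig import ctrl,viewer
s=ctrl.sense();c=viewer.camera_info("wrist");im=viewer.capture("wrist")
import pickle;pickle.dump((s,c),open("w5.pkl","wb"))
cv2.imwrite("pics/w5r.png",im);cv2.imwrite("pics/w5.png",cv2.resize(im,(768,576)))
print(s["time_s"],s["eef_pos"].round(1),s["ee_rot"].round(4),s["force"].round(1))
E
```

```text
12.05 [506.5 306.2 216. ] [ 0.5541  0.4403  0.5534 -0.4391] [ 0.9 -0.2  0.2]
```

View pics/w5.png

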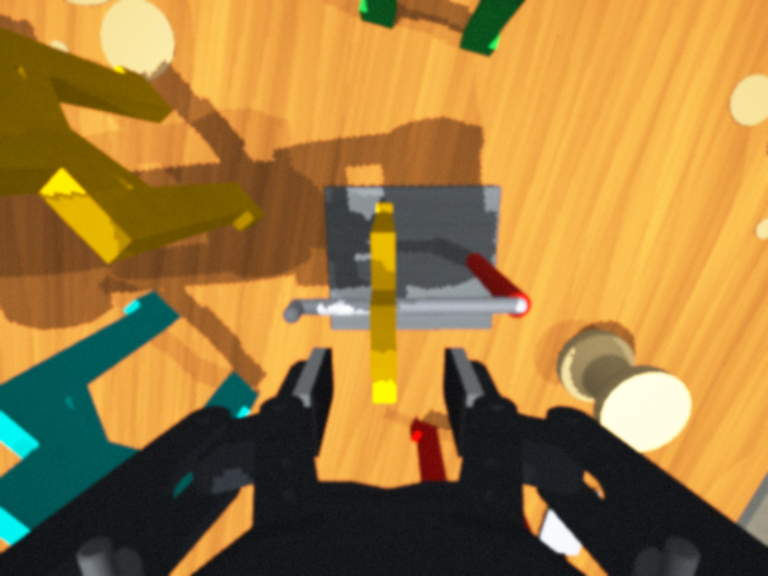

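carry_out --targets '[{"x": 0,"y": 0,"z": -0.025,"ax": 0,"ay": 0,"az": 0,"hand": 0},{"x": 0,"y": 0,"z": -0.045,"ax": 0,"ay": 0,"az": 0,"hand": 0},{"x": 0,"y": 0,"z": -0.057,"ax": 0,"ay": 0,"az": 0,"hand": 0},{"x": 0,"y": 0,"z": -0.058,"ax": 0,"ay": 0,"az": 0,"hand": 0},{"x": 0,"y": 0,"z": -0.058,"ax": 0,"ay": 0,"az": 0,"hand": 0}]'

```text
time_s: 12.72
eef_pos: [506.4, 306.2, 157.8]
ee_rot: [0.554, 0.44, 0.554, -0.439]
force: [-0.7, 0.4, 0.1]
grip_width: 0.501
```

carry_out --grip_force 90 --targets '[{"x": 0,"y": 0,"z": 0,"ax": 0,"ay": 0,"az": 0,"hand": -0.4},{"x": 0,"y": 0,"z": 0,"ax": 0,"ay": 0,"az": 0,"hand": -0.6},{"x": 0,"y": 0,"z": 0,"ax": 0,"ay": 0,"az": 0,"hand": -1},{"x": 0,"y": 0,"z": 0,"ax": 0,"ay": 0,"az": 0,"hand": -1},{"x": 0,"y": 0,"z": 0,"ax": 0,"ay": 0,"az": 0,"hand": -1}]'

```text
time_s: 13.35
eef_pos: [506.1, 306.2, 157.3]
ee_rot: [0.554, 0.44, 0.554, -0.439]
force: [-2.7, -0.7, 5.7]
grip_width: 0.129
```

carry_out --targets '[{"x": 0,"y": 0,"z": 0.002,"ax": 0,"ay": 0,"az": 0,"hand": -1},{"x": 0,"y": 0,"z": 0.006,"ax": 0,"ay": 0,"az": 0,"hand": -1},{"x": 0,"y": 0,"z": 0.01,"ax": 0,"ay": 0,"az": 0,"hand": -1}]'

```text
time_s: 13.72
eef_pos: [505.9, 306.0, 166.5]
ee_rot: [0.554, 0.439, 0.554, -0.44]
force: [0.4, -0.7, -5.1]
grip_width: 0.125
```

```bash
python3 - <<'E'
from rig import ctrl
s=ctrl.sense();print(s["time_s"],s["eef_pos"].round(1),s["ee_rot"].round(4),s["force"].round(1),s["wrist_torque"].round(2),s["grip_width"])
E
```

```text
13.725 [505.9 306.  166.5] [ 0.5537  0.4393  0.554  -0.4399] [ 0.4 -0.7 -5.1] [-0.03  0.01 -0.05] 0.1251146750373901
```

carry_out --targets '[{"x": 0,"y": 0,"z": 0.03,"ax": 0,"ay": 0,"az": 0,"hand": -1},{"x": 0,"y": 0,"z": 0.07,"ax": 0,"ay": 0,"az": 0,"hand": -1},{"x": 0,"y": 0,"z": 0.11,"ax": 0,"ay": 0,"az": 0,"hand": -1},{"x": 0,"y": 0,"z": 0.15,"ax": 0,"ay": 0,"az": 0,"hand": -1},{"x": 0,"y": -0.02,"z": 0.16,"ax": 0,"ay": 0,"az": 0,"hand": -1}]'

```text
time_s: 14.35
eef_pos: [506.3, 286.4, 329.0]
ee_rot: [0.555, 0.44, 0.553, -0.438]
force: [-0.1, -1.2, -5.7]
grip_width: 0.132
```

carry_out --targets '[{"x": 0,"y": -0.04,"z": 0,"ax": 0,"ay": 0,"az": -0.05,"hand": -1},{"x": 0,"y": -0.09,"z": 0,"ax": 0,"ay": 0,"az": -0.11,"hand": -1},{"x": 0.005,"y": -0.14,"z": 0,"ax": 0,"ay": 0,"az": -0.17,"hand": -1},{"x": 0.008,"y": -0.19,"z": 0,"ax": 0,"ay": 0,"az": -0.23,"hand": -1},{"x": 0.008,"y": -0.24,"z": 0,"ax": 0,"ay": 0,"az": -0.258,"hand": -1}]'

```text
time_s: 14.98
eef_pos: [513.2, 43.7, 325.5]
ee_rot: [-0.492, -0.507, -0.493, 0.508]
force: [1.4, -1.0, -5.3]
grip_width: 0.123
```

```bash
python3 - <<'E'
from h import *; from rig import ctrl,viewer
s=ctrl.sense();print(s["time_s"],s["eef_pos"].round(1),s["force"].round(1),s["wrist_torque"].round(2),s["grip_width"])
W=np.hstack([cv2.resize(cv2.imread(f"pics/{n}1.png")[y:y+70,x:x+70],(400,400),interpolation=cv2.INTER_CUBIC) for n,x,y in(("top",255,178),("side",212,205))])
cv2.imwrite("pics/c1.png",W)
E
```

```text
14.975 [513.2  43.7 325.5] [ 1.4 -1.  -5.3] [-0.09 -0.07 -0.04] 0.12298024973806668
```

View pics/c1.png

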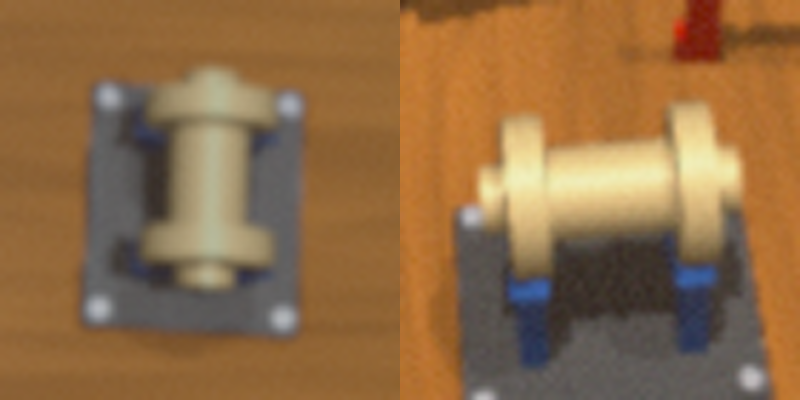

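The crop shows the core level, with a flange on each blue V. In the top view the waist centre is at (209,178). In the side view the flange inner edges are at x≈548 and x≈667, aligned with the Vs.

```bash
python3 - <<'E'
from h import *; from rig import viewer
k=5.714
t=viewer.camera_info("top");s=viewer.camera_info("side")
T=lambda x,y:(255+(x+.5)/k-.5,178+(y+.5)/k-.5); S=lambda x,y:(212+(x-400+.5)/k-.5,205+(y+.5)/k-.5)
print("waist centre",two(t,T(209,178),s,S(607,188)))
for p in((169,178),(248,178),(212,66),(208,288)):print("top",onz(t,*T(*p),105).round(1))
for p in((548,190),(667,188),(481,195),(741,173)):print("side",onz(s,*S(*p),105).round(1))
print("bolts",np.mean([onz(t,*T(*p),14) for p in((109,97),(289,105),(283,318),(99,309))],0))
E
```

```text
waist centre (array([518.2815411 , -20.18481537, 105.29642821]), np.float64(3.149666237553288))
top [519.3   2.4 105. ]
top [520.5 -42.  105. ]
top [584.5 -21.2 105. ]
top [457.9 -20.  105. ]
side [489.2 -17.8 105. ]
side [544.6 -24.  105. ]
side [457.7 -16.6 105. ]
side [580.5 -20.  105. ]
bolts [516.64722445 -19.86794459  14.        ]
```

carry_out --targets '[{"x": 0.002,"y": -0.03,"z": 0,"ax": 0,"ay": 0,"az": 0,"hand": -1},{"x": 0.002,"y": -0.055,"z": 0,"ax": 0,"ay": 0,"az": 0,"hand": -1},{"x": 0.002,"y": -0.065,"z": 0,"ax": 0,"ay": 0,"az": 0,"hand": -1},{"x": 0.002,"y": -0.065,"z": 0,"ax": 0,"ay": 0,"az": 0,"hand": -1},{"x": 0.002,"y": -0.065,"z": 0,"ax": 0,"ay": 0,"az": 0,"hand": -1}]'

```text
time_s: 15.6
eef_pos: [515.9, -18.2, 326.6]
ee_rot: [0.493, 0.507, 0.493, -0.507]
force: [-0.4, 0.2, -6.1]
grip_width: 0.125
```

```bash
python3 - <<'E'
from h import *
from rig import ctrl,viewer
from scipy.spatial.transform import Rotation as R
s=ctrl.sense();print(s["time_s"],s["eef_pos"].round(1),s["force"].round(1),s["wrist_torque"].round(2),s["grip_width"])
M=R.from_quat(s["ee_rot"],scalar_first=True).as_matrix();print(M.round(4),np.degrees(np.arctan2(M[1,1],M[0,1])))
c=viewer.camera_info("wrist");im=viewer.capture("wrist");d=viewer.capture("side")
import pickle;pickle.dump((s,c),open("w6.pkl","wb"))
cv2.imwrite("pics/w6r.png",im);cv2.imwrite("pics/side6.png",d)
cv2.imwrite("pics/w6.png",np.hstack([im,cv2.resize(d[85:301,170:320],(267,384),interpolation=cv2.INTER_CUBIC)]))
E
```

```text
15.6 [515.9 -18.2 326.6] [-0.4  0.2 -6.1] [ 0.03 -0.03  0.07] 0.12472025107854787
[[-2.000e-04  9.996e-01 -2.810e-02]
 [ 4.000e-04 -2.810e-02 -9.996e-01]
 [-1.000e+00 -2.000e-04 -3.000e-04]] -1.612299684917625
```

View pics/w6.png

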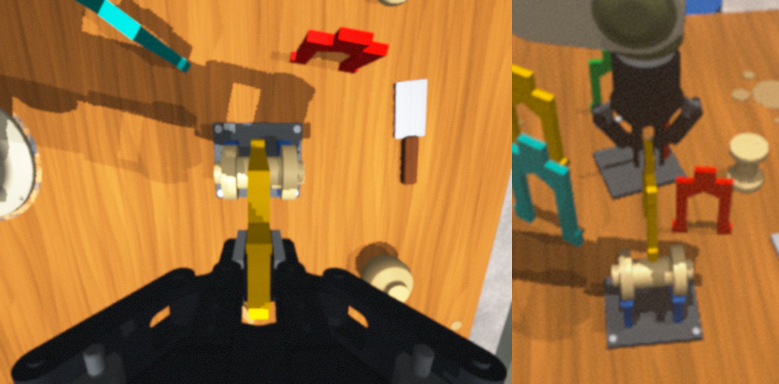

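```bash
python3 - <<'E'
from h import *; import pickle
s,c=pickle.load(open("w6.pkl","rb"))
im=cv2.imread("pics/w6r.png")
print("foot",onz(c,258.5,140,200),onz(c,258.5,140,212))
print("stub ends",onz(c,214.5,172,105),onz(c,302,171,105))
print("flange inner",onz(c,237,172,105),onz(c,282,172,105))
print("bolts",[onz(c,x,y,14).round(1) for x,y in((219,129),(300,128),(298,193),(222,194))])
print(im[172,205:310].tolist()[::3])
E
```

```text
foot [518.32918074  33.82375814 200.        ] [518.36257007  34.84444886 212.        ]
stub ends [455.66338471 -16.26471323 105.        ] [577.25477193 -18.29060425 105.        ]
flange inner [486.95928363 -17.17099351 105.        ] [549.46630644 -18.93757565 105.        ]
bolts [array([452.7,  37.9,  14. ]), array([587.3,  35.8,  14. ]), array([585.3, -76.6,  14. ]), array([450.2, -74.6,  14. ])]
[[57, 137, 218], [56, 130, 209], [51, 123, 201], [162, 228, 247], [210, 248, 253], [185, 237, 248], [108, 154, 174], [104, 151, 170], [107, 147, 168], [101, 146, 165], [87, 125, 143], [130, 180, 200], [116, 164, 185], [119, 166, 190], [60, 173, 213], [0, 155, 208], [0, 160, 208], [0, 162, 209], [0, 163, 212], [0, 155, 206], [0, 160, 210], [0, 160, 209], [130, 190, 218], [137, 191, 215], [129, 181, 204], [102, 143, 164], [109, 153, 175], [140, 193, 217], [139, 194, 217], [143, 198, 220], [140, 193, 218], [138, 189, 214], [139, 194, 216], [112, 178, 227], [64, 153, 234]]
```

carry_out --targets '[{"x": 0,"y": -0.001,"z": -0.03,"ax": 0,"ay": 0,"az": 0,"hand": -1},{"x": 0,"y": -0.001,"z": -0.06,"ax": 0,"ay": 0,"az": 0,"hand": -1},{"x": 0,"y": -0.001,"z": -0.08,"ax": 0,"ay": 0,"az": 0,"hand": -1},{"x": 0,"y": -0.001,"z": -0.1,"ax": 0,"ay": 0,"az": 0,"hand": -1},{"x": 0,"y": -0.001,"z": -0.115,"ax": 0,"ay": 0,"az": 0,"hand": -1}]'

```text
time_s: 16.32
eef_pos: [515.9, -19.4, 211.0]
ee_rot: [-0.493, -0.507, -0.493, 0.507]
force: [0.1, -0.5, -5.0]
grip_width: 0.127
```

carry_out --targets '[{"x": 0,"y": 0,"z": -0.015,"ax": 0,"ay": 0,"az": 0,"hand": -1},{"x": 0,"y": 0,"z": -0.03,"ax": 0,"ay": 0,"az": 0,"hand": -1},{"x": 0,"y": 0,"z": -0.045,"ax": 0,"ay": 0,"az": 0,"hand": -1},{"x": 0,"y": 0,"z": -0.055,"ax": 0,"ay": 0,"az": 0,"hand": -1},{"x": 0,"y": 0,"z": -0.058,"ax": 0,"ay": 0,"az": 0,"hand": -1}]'

```text
time_s: 16.95
eef_pos: [515.9, -19.9, 153.2]
ee_rot: [-0.492, -0.507, -0.493, 0.507]
force: [0.2, 0.1, -4.7]
grip_width: 0.127
```

carry_out --targets '[{"x": 0,"y": 0,"z": -0.001,"ax": 0,"ay": 0,"az": 0,"hand": -1},{"x": 0,"y": 0,"z": -0.002,"ax": 0,"ay": 0,"az": 0,"hand": -1},{"x": 0,"y": 0,"z": -0.003,"ax": 0,"ay": 0,"az": 0,"hand": -1},{"x": 0,"y": 0,"z": -0.004,"ax": 0,"ay": 0,"az": 0,"hand": -1}]'

```text
time_s: 17.45
eef_pos: [516.1, -19.9, 149.9]
ee_rot: [0.493, 0.507, 0.493, -0.507]
force: [-0.7, 0.6, -5.6]
grip_width: 0.127
```

carry_out --targets '[{"x": 0,"y": 0,"z": -0.001,"ax": 0,"ay": 0,"az": 0,"hand": -1},{"x": 0,"y": 0,"z": -0.002,"ax": 0,"ay": 0,"az": 0,"hand": -1}]'

```text
time_s: 17.7
eef_pos: [516.0, -19.9, 147.7]
ee_rot: [0.493, 0.507, 0.493, -0.507]
force: [-0.3, 0.2, -5.0]
grip_width: 0.127
```

carry_out --targets '[{"x": 0,"y": 0,"z": -0.001,"ax": 0,"ay": 0,"az": 0,"hand": -1},{"x": 0,"y": 0,"z": -0.001,"ax": 0,"ay": 0,"az": 0,"hand": -1}]'

```text
time_s: 17.95
eef_pos: [516.2, -19.9, 147.4]
ee_rot: [0.493, 0.507, 0.493, -0.507]
force: [-1.4, -0.2, 2.9]
grip_width: 0.128
```

carry_out --targets '[{"x": 0,"y": 0,"z": -0.001,"ax": 0,"ay": 0,"az": 0,"hand": -1},{"x": 0,"y": 0,"z": -0.001,"ax": 0,"ay": 0,"az": 0,"hand": -1}]'

```text
time_s: 18.2
eef_pos: [516.3, -19.8, 147.2]
ee_rot: [0.493, 0.508, 0.492, -0.507]
force: [-4.4, 2.1, 10.0]
grip_width: 0.126
```

carry_out --targets '[{"x": 0,"y": 0,"z": 0.0005,"ax": 0,"ay": 0,"az": 0,"hand": -1},{"x": 0,"y": 0,"z": 0.0005,"ax": 0,"ay": 0,"az": 0,"hand": -0.7},{"x": 0,"y": 0,"z": 0.0005,"ax": 0,"ay": 0,"az": 0,"hand": -0.5},{"x": 0,"y": 0,"z": 0.0005,"ax": 0,"ay": 0,"az": 0,"hand": -0.1},{"x": 0,"y": 0,"z": 0.0005,"ax": 0,"ay": 0,"az": 0,"hand": -0.1}]'

```text
time_s: 18.82
eef_pos: [516.1, -20.0, 146.2]
ee_rot: [-0.493, -0.507, -0.493, 0.507]
force: [0.0, -0.1, -0.2]
grip_width: 0.447
```

carry_out --targets '[{"x": 0,"y": 0,"z": 0.01,"ax": 0,"ay": 0,"az": 0,"hand": -0.1},{"x": 0,"y": 0,"z": 0.03,"ax": 0,"ay": 0,"az": 0,"hand": -0.1},{"x": 0,"y": 0,"z": 0.07,"ax": 0,"ay": 0,"az": 0,"hand": -0.1},{"x": 0,"y": 0,"z": 0.12,"ax": 0,"ay": 0,"az": 0,"hand": -0.1},{"x": 0,"y": -0.03,"z": 0.16,"ax": 0,"ay": 0,"az": 0,"hand": -0.1}]'

```text
time_s: 19.45
eef_pos: [516.0, -49.2, 309.2]
ee_rot: [0.494, 0.507, 0.493, -0.506]
force: [0.2, 0.3, 0.4]
grip_width: 0.451
```

carry_out --targets '[{"x": -0.02,"y": -0.05,"z": 0,"ax": 0,"ay": 0,"az": 0,"hand": -0.1},{"x": -0.05,"y": -0.09,"z": 0,"ax": 0,"ay": 0,"az": 0,"hand": -0.1},{"x": -0.09,"y": -0.13,"z": 0,"ax": 0,"ay": 0,"az": 0,"hand": -0.1},{"x": -0.1,"y": -0.15,"z": 0,"ax": 0,"ay": 0,"az": 0,"hand": -0.1},{"x": -0.1,"y": -0.15,"z": 0,"ax": 0,"ay": 0,"az": 0,"hand": -0.1}]'

```text
time_s: 20.08
eef_pos: [415.5, -200.8, 307.0]
ee_rot: [0.492, 0.508, 0.492, -0.508]
force: [0.9, 0.8, 1.0]
grip_width: 0.451
```

```bash
python3 - <<'E'
from h import *
from rig import ctrl,viewer
s=ctrl.sense();print(s["time_s"],s["eef_pos"].round(1),s["force"].round(1))
t=viewer.capture("top");d=viewer.capture("side")
cv2.imwrite("pics/top7.png",t);cv2.imwrite("pics/side7.png",d)
f=lambda a,w:cv2.resize(a,(w,400),interpolation=cv2.INTER_CUBIC)
cv2.imwrite("pics/f.png",np.hstack([f(t[170:250,245:325],400),f(d[180:280,202:302],400)]))
cv2.imwrite("pics/f.png",np.vstack([cv2.imread("pics/f.png"),np.hstack([cv2.resize(a[96:288],(400,150)) for a in(t,d)])]))
E
```

```text
20.075 [ 415.5 -200.8  307. ] [0.9 0.8 1. ]
```

View pics/f.png

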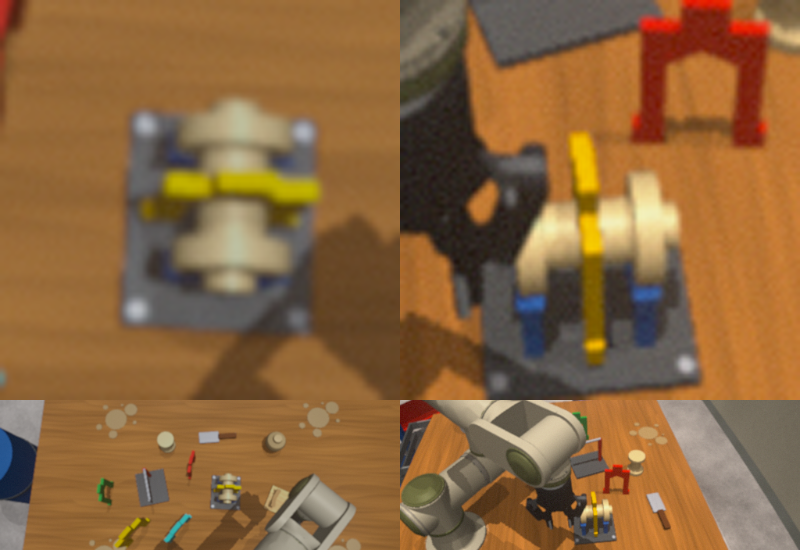

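The last picture shows the yoke upright astride the waist, at (242,185) in the top view and (590,250) in the side view. The core is in both Vs, and the bystanders have not moved. I'm handing in.

```bash
python3 -c "
from rig import finish_job
print(finish_job())"
```

```text
the job is handed in; nothing more can be done
None
```

I laid the core in the blue cradle with a flange in each V, then set the small yellow yoke upright astride its waist, and handed the job in at about 20 s of the 56 s allowed.

**Setting down:** I lowered both parts in 1 mm steps until they touched. The wrist read about 13 N for the core and 10 N for the yoke before release. I saw no drop or shift, and the force was back near zero after each release.

**Last pictures:** The top and side views show the core level in both Vs, the yoke with a leg on each side near mid-waist, and the gripper clear. The two other cores and the scraper look unmoved, though I did not measure them.

**Disagreements:**
- The views put the core's centre along its axis between about 1.5 mm on one side of the cradle's centre and 2 to 4 mm on the other. The 4 mm figure comes from the top view.
- The yoke touched about 1 mm higher than I had calculated.
- I did not re-measure the yoke's position after release, only looked at it.

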